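Gauge a packing piece against the flip stop of a saw fence

TASK

Get the hardwood packing piece ready for sawing on the cut-off jig: flip the stop arm fully down onto the fence, then slide the piece, long side flush against the fence, until its end meets the stop, pressing it home lightly there for a moment, and finally flip the stop arm right up and back out of the saw's way, leaving the piece where it was gauged. Move the piece only while the stop is down, do not shove the stop along the fence (it is only lightly clamped), and leave the square and the marker where they lie.

Things in the scene. Friction and masses are not known exactly. Their poses are not given: they have to be found in the camera images.
- cutoff_jig: Jig fixed to the worktop: plywood board 210 x 500 x 18 mm with an aluminium fence 500 mm long. Origin: centre of the board's underside; x across the fence, away from the robot, y along it towards the stop (left), z up. In this frame the board's top is z = 18 mm, the fence's front face x = 55 mm, its back x = 85 mm, its top z = 66 mm. A 3 mm saw kerf splits the fence at y = -60 mm.
- stop_carriage (a joint): Place of the stop's carriage (dark steel saddle 64 mm long on the fence, clamp knob behind): its middle is at y = 100 mm + this value in the jig frame. It is set already and must not be shifted; the clamp is only nipped up and slips at about 14 N along the fence.
- flip_stop (a joint): Angle (rad) of the flip stop, an L-shaped aluminium arm hinged on the carriage about an axis parallel to the fence. 0: lying down on the fence, home; it grows as the arm swings up and back; 1.57: upright; 1.95: leaning back on its end stop. The hinge is stiff: the arm stays at any angle; turning it takes about 0.14 N m plus its weight of 1.4 N.
- hinge (a point): On the flip stop's hinge axis, in the middle of the carriage: x = 104 mm, z = 84 mm in the jig frame.
- tab (a point): Centre of the thumb tab at the arm's free end, moving with it: a flat plate 36 mm along the arm, 46 mm along the fence, 8 mm thick, 122.5 mm from the hinge. With the arm down it is level at x = -18.5 mm (tip edge -36.5 mm), z = 80.5 mm in the jig frame, with free space below it down to the board; its middle is 15 mm to +y of the carriage's middle.
- gauge_face (a point): On the carriage: marks the plane of the gauge face, the -y side of the nose plate when the arm is down (8 mm to -y of the carriage's middle, at x = 28 mm, z = 40 mm in the jig frame). Axes parallel to the jig's. It stays put while the arm swings.
- piece_center (a point): Centre of the packing piece, a loose plain hardwood block 53 mm wide (its x), 215 mm long (its y) and 45 mm high, about 0.24 kg, lying on the jig's board in front of the fence, to the right of the stop, a little askew. Gauged, its +y end touches the gauge face and its +x side the fence.
- square: Loose steel machinist's square 91 x 70 x 14 mm lying flat on the left end of the board; origin at the centre of its underside. A bystander.
- marker: Loose marker pen, 134 mm long, 18 mm thick, lying along the front edge of the jig's board, in front of the stop; origin at the centre of its underside. A bystander.
- nose (a point): Centre of the nose plate, moving with the arm: 50 (x) x 16 (y) x 56 mm, at x = 27, z = 53.5 mm in the jig frame when down, hanging in front of the fence to 7 mm above the board; its -y side stops the piece. The arm above it is a bar 16 mm along the fence, 12 mm thick, top at z = 84.5 mm when down, centred on the carriage's middle.
There are look-alikes about, which are no part of the job. There is more than one size of the part that bears piece_center; the job needs the larger.

How it is judged (in metres and radians):
On the way, in this order (a step that is already met when the one before it is completed fails the run):
1. the stop arm is fully down on the fence (value of joint flip_stop below 0.04 rad), for 0.2 s.
2. with the stop fully down, the piece lies flush along the fence and its end bears lightly on the stop (1.5 to 10 N) (value of joint flip_stop below 0.04 rad and contact force between packing_piece and flip_stop between 1.5 and 10 N and angle between the y axis of piece_center and the y axis of cutoff_jig, either way round below 0.02 rad and x of piece_center in the frame of cutoff_jig above 0.0255 m), for 0.15 s.
3. the stop arm is up and leaning back again (value of joint flip_stop above 1.65 rad), for 0.2 s.
At the end, for the whole second after the job is handed in: The stop arm is up and leaning back (joint above 1.65 rad); the packing piece lies flat at rest on the board, flush along the fence (within 3 mm and 0.02 rad), its end within 2 mm of the gauge plane; the stop's carriage has shifted less than 2 mm (value of joint flip_stop above 1.65 rad and y of piece_center in the frame of gauge_face between -0.1095 and -0.1055 m and angle between the y axis of piece_center and the y axis of cutoff_jig, either way round below 0.02 rad and x of piece_center in the frame of cutoff_jig above 0.0255 m and z of piece_center in the frame of cutoff_jig below 0.0435 m and angle between piece_center's own z axis and vertical below 0.03 rad and distance of gauge_face from where it was at the start of the episode below 0.002 m and linear speed of packing_piece below 0.01 m/s); the robot touches nothing.
It fails at once if the stop's carriage was shoved along the fence by more than 2 mm (distance of gauge_face from where it was at the start of the episode above 0.002 m).
It fails at once if the piece was moved while the stop was not down (value of joint flip_stop above 0.3 rad and linear speed of packing_piece above 0.03 m/s).
It fails at once if the square was disturbed (more than 15 mm) (distance of square from where it was at the start of the episode above 0.015 m).
It fails at once if the marker was disturbed (more than 15 mm) (distance of marker from where it was at the start of the episode above 0.015 m).
It also fails if it takes over 64 s, if anything falls off the work surface, if the arm or the gripper's body presses on something with over 40 N, if the wrist force passes 120 N, or if a joint passes its speed limit or range.

ROBOT

A 7-joint arm with a two-finger parallel gripper is mounted at the origin on a cart in front of the work surface, level with it; the furniture and walls round the work are solid. World frame = base frame: x ahead of the robot, y to its left, z up, the work surface at z = 0. Lengths are in mm, angles in rad, forces in N, time in s.
With the tool pointing down it reaches from about 400 to 875 mm from the base axis. Payload 6.5 kg.
Tool frame: the origin (TCP) lies at the very end of the fingers, on their centre line; the grasp point (between the pads) lies 19 mm behind it; z points along the fingers, y is the direction in which the jaws open and shut (so a half turn about z gives the same grasp; the last joint's range is limited). The gripper opens to 85 mm and grips with 20 to 120 N. Pads are 22 mm wide; open, the fingers measure 114 mm over their backs; the gripper's body (76 mm by 85 mm) begins 54 mm behind the grasp point. The pads swing forward as they close: fully open they stand 13 mm farther back than shut.
Start: joints at [1.116, 0.536, -0.004, 1.538, 0.003, 1.067, -0.071], TCP at [246.396, -601.481, 231.29] pointing down, gripper open.
Joint ranges: [-2.7, 2.7], [-0.37, 2.16], [-1.27, 1.26], [0.24, 2.4], [-1.31, 4.45], [0.19, 1.91], [-2.76, 2.76]. Speed limits (rad/s): [2.39, 2.39, 3.14, 3.14, 3.14, 3.14, 3.14].

INTERFACE

Orientations are given as a unit quaternion [w, x, y, z].
In Python, from station import sensors, get_image, camera_model, job, spotter gives the robot as it stands.
- The arm moves only by the shell command python3 -m jog 'ROWS'. ROWS is JSON, a list of rows, each a list of 7 numbers: the closure, from 0 (fully open) to 1 (shut), then the shift along the tool's x, y, z in mm, then the turn, a rotation vector about the tool's x, y, z in rad. In form: [[hand, x, y, z, wx, wy, wz], ...]. A call has 1 to 12 rows; each row is the pose to reach, as a shift and turn from the pose measured when the call began, along the tool's axes at that moment; what a row does not reach only later rows make up. A row lasts 1/8 s, in which the tool goes at most 62.5 mm and 10.7 degrees, less where a joint would pass 70% of its speed; a pose out of reach is approached as far as the arm can. A call with a gripper value outside its range is refused whole. The fingers move at their own pace and stop on an object; the grip force is fixed at half the most. Time passes only in rows, so rows that repeat a pose let the fingers close. It gives the time, the measured TCP pose, the force and the opening at its end, in the units of the state.
- sensors.state(): the state, without advancing time (a new reading comes with each control period).
- get_image(name): name is "side" or "top" or "wrist"; returns the picture (384x512x3 uint8, red, green, blue); there is no depth.
- camera_model(name): a dict with "fovy" (degrees; the focal length in pixels is half the picture's height over the tangent of half this angle, whatever the lens; pixels are square), "cx", "cy" (the principal point, pixels), "R" (3x3) and "t" (3): a world point X has camera coordinates R X + t. Camera axes: x right, y down, z forward; pixel columns grow to the right and rows downward; lengths in mm; the calibration is good to about 2 mm. A picture is of the moment at which its call begins: read the wrist's pose just before it. camera_model takes no time and is no camera call; for the wrist camera it gives the pose at the moment of the call.
- job.hand_in(): hands the job in, once; it reports no verdict.
Trained networks look in the newest picture that a camera, given by its name, has taken for a name from the list of things; names that differ only in an ending like _2 or _b are one class to them, and where a whole thing is asked for, a point or a joint stands for the part that bears it (a point fixed in the world has none). Each returns a list of dicts, best first, with "confidence" (0 to 1); they miss things now and then, are a little off and sometimes report something else, mostly with a low value. They report only what shows in the picture. A call takes as long as a camera call. They do not tell look-alikes from the thing itself.
- spotter.cut_out(name, camera): "region" (384x512 bool, what is visible of it) and "point" ([column, row] in pixels, amid what is visible of it).
The state is a dict: "time_s": time; "joint_positions": joint angles; "qd": joint speeds; "tau": joint torques, N m; "tool_pos": TCP position; "eef_rot": TCP orientation; "wrist_force": force on the tool from outside, world axes, zero at the start; "ft_torque": the same for the moment, N m; "width": finger opening in mm.
Only numpy, scipy, OpenCV 4.12 (cv2) and the standard library are available. Lean on these libraries where they do the work, as an engineer would, in place of code of your own. Each camera call takes 0.05 s, during which the arm holds its last target.

## Working session

There is one attempt and no reset: what is moved stays moved. The work goes in short steps, Python scripts to look and compute and a shell command to move; the robot and the scene stay as the last step left them, time stands still between calls to the robot, and variables do not carry over. Pictures are saved under pics/ and viewed, and the job is handed in when it is done.

```bash
ls; mkdir -p pics; python3 - <<'E'
from station import sensors,get_image,camera_model
import cv2
for n in ["side","top","wrist"]:
    im=get_image(n); cv2.imwrite(f"pics/{n}0.png",im[:,:,::-1])
    m=camera_model(n); print(n,m)
print(sensors.state())
E
```

```text
pics
side {'fovy': 56.698151397196845, 'cx': 256.1716365668491, 'cy': 200.62225971770118, 'R': array([[-0.9987479 , -0.0499246 , -0.00318932],
       [-0.02645717,  0.58123521, -0.81330538],
       [ 0.04245769, -0.81220266, -0.58182831]]), 't': array([514.0101839 , 101.18132805, 998.12863506])}
top {'fovy': 54.106704360112765, 'cx': 258.6178052128873, 'cy': 191.78030707646033, 'R': array([[ 0.0208319 , -0.9997708 , -0.00493801],
       [-0.99130866, -0.02001336, -0.13002537],
       [ 0.12989674,  0.00760377, -0.99149837]]), 't': array([-76.66080583, 505.10347742, 992.10062338])}
wrist {'fovy': 67.36574684561688, 'cx': 260.05954563678546, 'cy': 186.3642333474807, 'R': array([[ 0.37872077, -0.92550979, -0.00148724],
       [-0.88026949, -0.36070368,  0.30825067],
       [-0.28582546, -0.11543176, -0.95130401]]), 't': array([-649.17098773,  -39.75240236,  379.90442598])}
{'time_s': 0.15, 'joint_positions': array([ 1.11578803,  0.53699497, -0.0044347 ,  1.5386215 ,  0.00258234,
        1.06733174, -0.07120981]), 'qd': array([-0.00061665, -0.00279224, -0.00046064, -0.00527357, -0.00114335,
        0.00044885, -0.0008259 ]), 'tau': array([ 1.17386426e-03, -5.83787155e+01,  1.04959678e+00, -2.59351408e+01,
        1.25128421e-02,  6.48133981e-03, -7.58122013e-06]), 'tool_pos': array([ 246.21638447, -601.03757223,  230.62217998]), 'eef_rot': array([-6.52334123e-04,  9.81157931e-01,  1.93206259e-01, -1.73142981e-04]), 'wrist_force': array([-0.01672014,  0.09926677, -0.46484574]), 'ft_torque': array([-0.01689016, -0.04885575,  0.00618258]), 'width': 85.72517566981011}
```

View pics/side0.png

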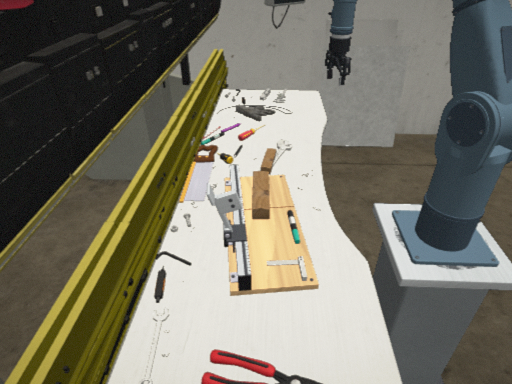

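View pics/top0.png

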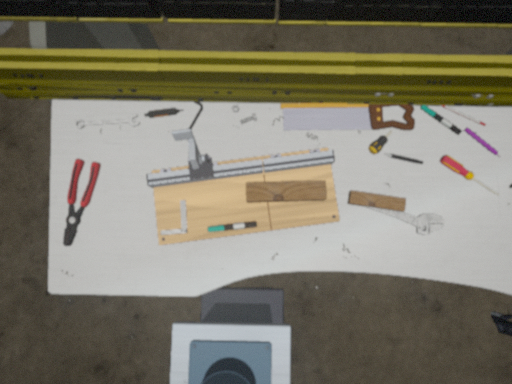

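View pics/wrist0.png

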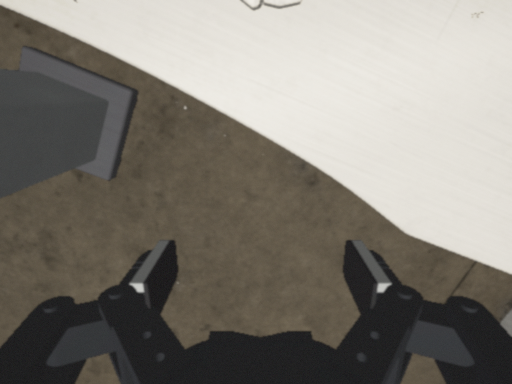

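```bash
python3 - <<'E'
import cv2
t=cv2.imread("pics/top0.png"); s=cv2.imread("pics/side0.png")
cv2.imwrite("pics/topc.png",cv2.resize(t[110:255,140:345],None,fx=3.8,fy=3.8,interpolation=cv2.INTER_CUBIC))
cv2.imwrite("pics/sidec.png",cv2.resize(s[145:300,205:330],None,fx=3.8,fy=3.8,interpolation=cv2.INTER_CUBIC))
E
```

```text
(no output)
```

View pics/topc.png

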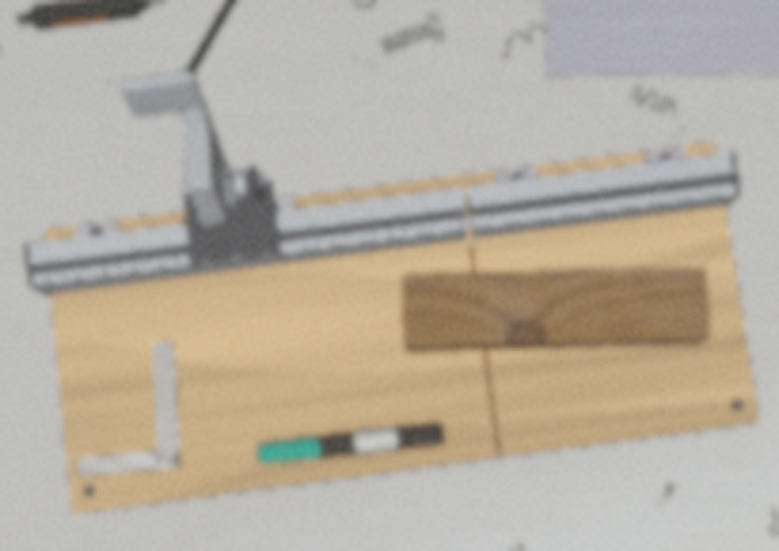

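View pics/sidec.png

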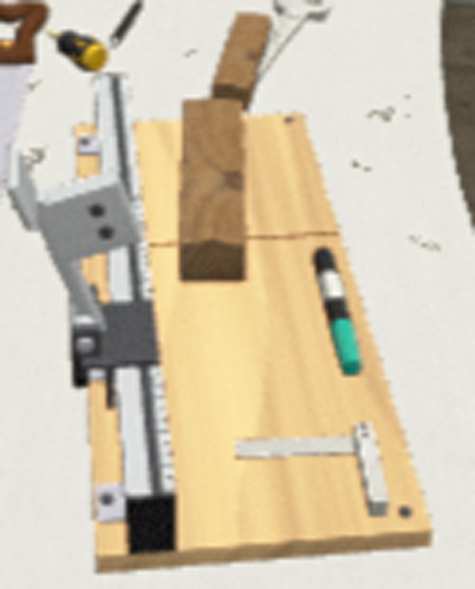

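```bash
cat > h.py <<'E'
import numpy as np
from scipy.optimize import least_squares
from station import camera_model
def proj(m,X):
    c=X@np.array(m["R"]).T+np.array(m["t"]); f=192/np.tan(np.radians(m["fovy"])/2)
    return np.c_[c[:,0]/c[:,2]*f+m["cx"],c[:,1]/c[:,2]*f+m["cy"]]
def place(p,X):
    c,s=np.cos(p[2]),np.sin(p[2]); X=np.asarray(X,float)
    return np.c_[c*X[:,0]-s*X[:,1]+p[0],s*X[:,0]+c*X[:,1]+p[1],X[:,2]]
def fit(obs,p0):
    ms={k:camera_model(k) for k in obs}
    def r(p):
        return np.concatenate([(proj(ms[k],place(p,[o[0] for o in v]))-np.array([o[1] for o in v])).ravel() for k,v in obs.items()])
    s=least_squares(r,p0,loss="soft_l1"); return s.x,r(s.x).reshape(-1,2)
T=lambda x,y:(140+x/3.8,110+y/3.8)
S=lambda x,y:(205+x/3.8,145+y/3.8)
E
python3 - <<'E'
from h import *
np.set_printoptions(precision=2,suppress=True)
o={"top":[((-105,250,18),T(72,512)),((-105,-250,18),T(757,420)),((-105,-60,18),T(498,455))],
"side":[((-105,250,18),S(430,533)),((105,250,18),S(96,560)),((-105,-250,18),S(300,115)),((55,-250,66),S(130,75))]}
p,r=fit(o,[550,0,0.1]);print(p,r)
for k in o:
    a,rr=fit({k:o[k]},p);print(k,a)
q={"top":[((26.5,107.5,63),T(404,274)),((26.5,-107.5,63),T(705,268)),((-26.5,107.5,63),T(405,350)),((-26.5,-107.5,63),T(708,342))],
"side":[((26.5,-107.5,63),S(184,99)),((-26.5,-107.5,63),S(243,99)),((-26.5,107.5,63),S(245,244)),((26.5,107.5,63),S(180,241)),((26.5,107.5,18),S(180,279)),((-26.5,107.5,18),S(244,281))]}
b,r=fit(q,[550,-100,0]);print(b,r)
for k in q: print(k,fit({k:q[k]},b)[0])
c,s=np.cos(p[2]),np.sin(p[2]);d=b[:2]-p[:2]
print("piece in jig",c*d[0]+s*d[1],-s*d[0]+c*d[1],b[2]-p[2])
# draw arm angle
ms={k:camera_model(k) for k in o}
for th in (1.57,1.7,1.83,1.95):
    pts=[]
    for (dx,y,dz) in [(-104.5,92,-3.5),(-104.5,138,-3.5),(-140.5,92,-3.5),(-140.5,138,-3.5)]:
        pts.append((104+dx*np.cos(th)+dz*np.sin(th),y,84-dx*np.sin(th)+dz*np.cos(th)))
    W=place(p,pts)
    print(th,(proj(ms["top"],W)-[140,110]).ravel()*3.8,(proj(ms["side"],W)-[205,145]).ravel()*3.8)
E
```

```text
[498.56 -25.43   0.15] [[-1.5   0.3 ]
 [ 0.08  0.39]
 [-0.61  0.31]
 [ 0.69 -0.87]
 [-0.92 -0.6 ]
 [-0.15 -1.2 ]
 [-1.74 -0.22]]
top [499.5  -27.09   0.15]
side [496.81 -23.41   0.15]
[ 506.05 -138.08    0.04] [[-1.39 -0.2 ]
 [ 0.41 -0.15]
 [-1.38 -0.34]
 [ 0.46  0.24]
 [-0.27 -2.42]
 [ 0.15 -2.38]
 [ 1.05 -1.9 ]
 [-0.56 -1.18]
 [-0.4   1.25]
 [ 1.    0.8 ]]
top [ 505.79 -139.34    0.04]
side [ 506.12 -132.86    0.03]
piece in jig -9.646549990971714 -112.48275479924408 -0.11277992952719848
1.57 [213.99 148.98 139.89 158.59 203.7  134.3  126.47 144.3 ] [ 76.75 178.4   79.15 221.29  73.63 129.68  75.95 171.4 ]
1.7 [211.7  127.9  137.79 137.47 200.59 104.92 123.64 114.87] [ 55.06 180.25  56.48 223.27  43.75 132.37  44.67 174.28]
1.83 [209.95 107.94 136.36 117.46 198.26  77.31 121.79  87.18] [ 33.81 184.4   34.25 227.6   14.52 138.32  14.06 180.5 ]
1.95 [208.83  90.91 135.65 100.36 196.84  53.94 120.98  63.72] [ 14.95 190.21  14.52 233.61 -11.34 146.58 -13.02 189.07]
```

```bash
cat >> h.py <<'E'
from scipy.spatial.transform import Rotation as Ro
from station import sensors
PJ=np.array([498.6,-25.6,0.150])
def j2w(p):
    return place(PJ,[p])[0]
RJ=Ro.from_euler('z',PJ[2])
def tcpj():
    s=sensors.state(); q=s["eef_rot"]; R=Ro.from_quat([q[1],q[2],q[3],q[0]])
    return s,R,RJ.inv().apply(s["tool_pos"]-np.array([PJ[0],PJ[1],0]))
def goto(p,pitch=None,roll=0,yaw=0):
    """jig target, tool down, x_tool=jig x; pitch>0 tips fingers towards +x"""
    s,R,pj=tcpj()
    sh=R.inv().apply(j2w(p)-s["tool_pos"])
    out=sh
    if pitch is not None:
        G=RJ*Ro.from_euler('z',yaw)*Ro.from_euler('y',-pitch)*Ro.from_euler('x',np.pi)
        out=np.r_[sh,(R.inv()*G).as_rotvec()]
    print("t",round(s["time_s"],2),"tcp jig",pj.round(1),"F jig",RJ.inv().apply(s["wrist_force"]).round(1),"w",round(s["width"]),"\n-> shift",out.round(3), "tool z jig",RJ.inv().apply(R.as_matrix()[:,2]).round(3))
E
python3 - <<'E'
from h import *
np.set_printoptions(precision=3,suppress=True)
o={"top":[((-105,250,18),T(72,512)),((-105,-250,18),T(757,420)),((-105,-60,18),T(498,455))],
"side":[((-105,250,18),S(430,533)),((105,250,18),S(96,560)),((-105,-250,18),S(300,115)),((55,-250,66),S(130,75))]}
print(fit(o,[550,0,0.1])[0])
for y in (68,100,132):
  W=place(PJ,[(45,y,66)]);print(y,(proj(camera_model("top"),W)-[140,110])*3.8,(proj(camera_model("side"),W)-[205,145])*3.8)
goto((190,115,260),0)
E
```

```text
[498.56  -25.431   0.152]
68 [[286.935 263.806]] [[164.513 299.565]]
100 [[241.35 269.68]] [[168.38  329.357]]
132 [[195.73  275.558]] [[172.472 360.88 ]]
t 0.15 tcp jig [-335.5 -531.3  230.6] F jig [-0.   0.1 -0.5] w 86 
-> shift [ 663.519 -503.612  -28.758   -0.001    0.       0.239] tool z jig [-0.     0.001 -1.   ]
```

```bash
python3 -m jog '[[1,40,-30,-60,0,0,0.1],[1,100,-75,-90,0,0,0.239],[1,150,-113,-90,0,0,0.239],[1,200,-151,-90,0,0,0.239],[1,250,-189,-90,0,0,0.239],[1,300,-227,-90,0,0,0.239],[1,350,-265,-90,0,0,0.239],[1,400,-303,-90,0,0,0.239],[1,450,-341,-90,0,0,0.239],[1,500,-379,-90,0,0,0.239],[1,550,-417,-90,0,0,0.239],[1,590,-448,-90,0,0,0.239]]'; python3 - <<'E'
from h import *
goto((190,115,290),0)
E
```

```text
time_s: 1.65
tool_pos: [612.8, 21.0, 320.9]
eef_rot: [-0.0, 0.997, 0.075, -0.0]
wrist_force: [0.9, -0.3, -0.3]
width: 0.1
t 1.65 tcp jig [119.9  29.  320.9] F jig [ 0.9 -0.5 -0.3] w 0 
-> shift [ 7.0089e+01 -8.5998e+01  3.0975e+01 -1.0000e-03  1.0000e-03 -1.0000e-03] tool z jig [-0.001  0.001 -1.   ]
```

```bash
python3 - <<'E'
from h import *
from station import get_image
import cv2
m=camera_model("wrist");im=get_image("wrist")
cv2.imwrite("pics/w1.png",cv2.resize(im[:,:,::-1],(768,576)))
for n,p in dict(fl=(55,250,66),carN=(55,72,66),carP=(55,136,66),kerf=(55,-60,66),sq=(-105,250,18),fr=(55,-250,66)).items():
    print(n,proj(m,place(PJ,[p]))*1.5)
E
```

```text
fl [[164.37175452 294.43095874]]
carN [[346.45450035 294.31780815]]
carP [[280.96232053 294.35850656]]
kerf [[481.61811532 294.23381424]]
sq [[206.0251661  406.40817555]]
fr [[676.37541048 294.11278738]]
```

View pics/w1.png

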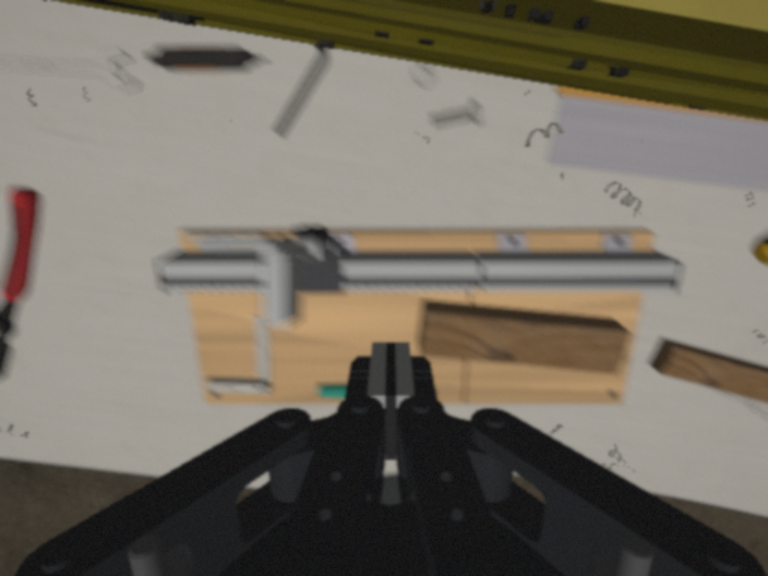

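```bash
python3 -m jog '[[1,35,-45,10,0,0,0],[1,65,-91,30,0,0,0],[1,65,-91,60,0,0,0],[1,60,-91,100,0,0,0],[1,52,-91,116,0,0,0],[1,52,-91,116,0,0,0]]'; python3 - <<'E'
from h import *
from station import get_image
import cv2
goto((115,120,209),0)
for n in ("top","side"):
  cv2.imwrite(f"pics/{n}1.png",cv2.resize(get_image(n)[120:280,150:350] if n=="top" else get_image(n)[120:300,180:330],None,fx=3.3,fy=3.3)[:,:,::-1])
a=cv2.imread("pics/top1.png");b=cv2.imread("pics/side1.png")
b=b[:528];import numpy as np
cv2.imwrite("pics/c1.png",cv2.resize(np.hstack([cv2.copyMakeBorder(a,0,66,0,0,0)[:594],cv2.copyMakeBorder(b,0,66,0,0,0)[:594]]),None,fx=.68,fy=.68))
E
```

```text
time_s: 2.45
tool_pos: [650.5, 130.4, 203.8]
eef_rot: [-0.004, 0.997, 0.08, -0.001]
wrist_force: [0.5, -0.8, -0.2]
width: 0.0
t 2.45 tcp jig [173.5 131.6 203.8] F jig [ 0.3 -0.9 -0.2] w 0 
-> shift [-5.8663e+01  1.0947e+01 -5.1990e+00 -8.0000e-03  1.0000e-03  1.0000e-02] tool z jig [-0.001  0.008 -1.   ]
```

View pics/c1.png

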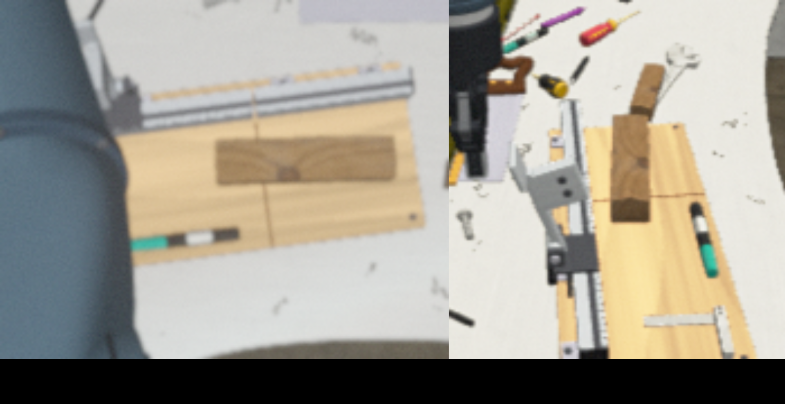

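```bash
python3 -m jog '[[1,-10,11,-1,0,0,0.01],[1,-26,11,-1,0,0,0.01],[1,-42,11,-3,0,0,0.01],[1,-58,11,-5,0,0,0.01],[1,-81,11,-2,0,0,0.01],[1,-103,11,4,0,0,0.01],[1,-121,11,12,0,0,0.01],[1,-136,11,22,0,0,0.01],[1,-149,11,35,0,0,0.01],[1,-161,11,49,0,0,0.01],[1,-169,11,65,0,0,0.01]]'; python3 - <<'E'
from h import *
from station import get_image
import cv2
goto((-10,120,85),0)
cv2.imwrite(f"pics/s2.png",cv2.resize(get_image("side")[120:300,180:330],None,fx=3.3,fy=3.3)[:,:,::-1])
E
```

```text
time_s: 3.92
tool_pos: [488.0, 92.9, 141.5]
eef_rot: [-0.004, 0.997, 0.074, 0.003]
wrist_force: [0.3, -0.6, 1.1]
width: 0.0
t 3.92 tcp jig [  7.2 118.7 141.5] F jig [ 0.3 -0.6  1.1] w 0 
-> shift [-1.7591e+01 -8.1100e-01  5.6378e+01 -8.0000e-03 -6.0000e-03 -2.0000e-03] tool z jig [ 0.006  0.008 -1.   ]
```

View pics/s2.png

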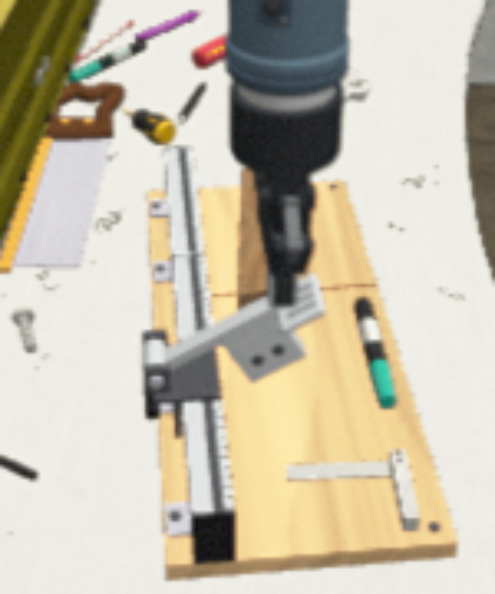

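```bash
python3 -m jog '[[1,-11,0,20,0,0,0],[1,-15,0,36,0,0,0],[1,-18,0,46,0,0,0],[1,-20,0,51,0,0,0],[1,-20,0,54,0,0,0],[1,-20,0,54,0,0,0]]'; python3 - <<'E'
from h import *
goto((-12,120,84),0)
E
```

```text
time_s: 4.72
tool_pos: [466.2, 89.8, 85.5]
eef_rot: [-0.004, 0.997, 0.074, 0.001]
wrist_force: [0.4, 0.4, -0.6]
width: -0.1
t 4.72 tcp jig [-14.8 119.   85.5] F jig [ 0.5  0.3 -0.6] w 0 
-> shift [ 2.815e+00 -1.009e+00  1.559e+00 -7.000e-03 -2.000e-03 -1.000e-03] tool z jig [ 0.002  0.007 -1.   ]
```

```bash
python3 -m jog '[[1,0,0,1.5,0,0,0],[1,0,0,3,0,0,0],[1,0,0,3,0,0,0]]'; python3 - <<'E'
from h import *
from station import get_image
import cv2
goto((-12,120,84),0)
cv2.imwrite(f"pics/s3.png",cv2.resize(get_image("side")[120:300,180:330],None,fx=3.3,fy=3.3)[:,:,::-1])
E
```

```text
time_s: 5.1
tool_pos: [466.5, 90.0, 84.2]
eef_rot: [-0.003, 0.997, 0.074, 0.001]
wrist_force: [-5.3, -1.6, 21.8]
width: -0.0
t 5.1 tcp jig [-14.4 119.1  84.2] F jig [-5.5 -0.7 21.8] w 0 
-> shift [ 2.42e+00 -9.22e-01  1.76e-01 -7.00e-03 -3.00e-03 -1.00e-03] tool z jig [ 0.003  0.007 -1.   ]
```

View pics/s3.png

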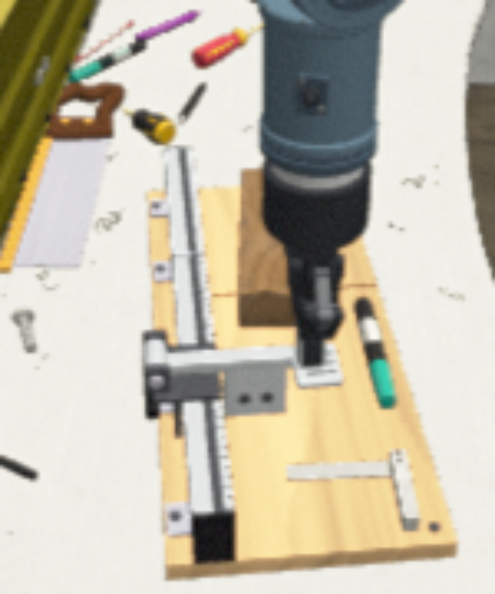

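```bash
python3 -m jog '[[1,0,0,-20,0,0,0],[1,0,0,-60,0,0,0],[1,-10,50,-90,0,0,0],[1,-30,110,-95,0,0,0],[1,-50,170,-95,0,0,0],[1,-65,215,-95,0,0,0],[1,-65,231,-95,0,0,0],[1,-65,231,-95,0,0,0]]'; python3 - <<'E'
from h import *
from station import get_image
import cv2
goto((-78,-118,40),0)
m=camera_model("wrist");im=get_image("wrist")
cv2.imwrite("pics/w2.png",cv2.resize(im[:,:,::-1],(768,576)))
p=[-9.6,-112.5,-.113]
c=place(p,[(a,b,63) for a in(-26.5,26.5) for b in (-107.5,107.5)])
print(proj(m,place(PJ,c))*1.5)
print(proj(m,place(PJ,[(55,-60,66),(55,97,66),(2,97,30),(-105,-250,18),(55,-250,66)]))*1.5)
E
```

```text
time_s: 6.15
tool_pos: [436.8, -149.1, 177.5]
eef_rot: [-0.003, 0.997, 0.073, 0.001]
wrist_force: [0.2, -0.1, 0.1]
width: 0.2
t 6.15 tcp jig [ -79.6 -112.9  177.5] F jig [ 0.1 -0.1  0.1] w 0 
-> shift [ 1.16400e+00  6.02800e+00  1.37511e+02 -7.00000e-03 -3.00000e-03
 -3.00000e-03] tool z jig [ 0.003  0.007 -1.   ]
[[564.33978006 223.15662196]
 [202.48992657 182.7792793 ]
 [586.27809133 129.87523056]
 [200.29723425  84.46240578]]
[[289.15491349  28.57304506]
 [-10.13050504  30.24646296]
 [ 63.50320325 137.36368932]
 [577.9105963  288.74016351]
 [655.58819524  26.52417808]]
```

View pics/w2.png

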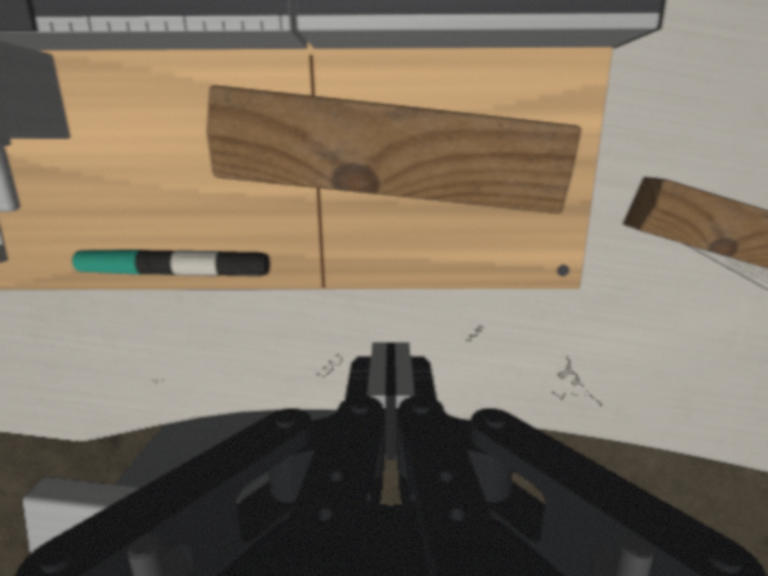

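```bash
python3 -m jog '[[1,0,6,50,0,0,0],[1,0,6,100,0,0,0],[1,2,6,135,0,0,0],[1,10,6,142,0,0,0],[1,20,6,142,0,0,0],[1,28,6,142,0,0,0],[1,34,6,142,0,0,0],[1,40,6,142,0,0,0],[1,46,6,142,0,0,0],[1,52,6,142,0,0,0],[1,57,6,142,0,0,0],[1,60,6,142,0,0,0]]'; python3 - <<'E'
from h import *
from station import get_image
import cv2
goto((-9,-118,35),0)
cv2.imwrite(f"pics/s4.png",cv2.resize(get_image("side")[120:300,180:330],None,fx=3.3,fy=3.3)[:,:,::-1])
E
```

```text
time_s: 7.7
tool_pos: [497.7, -143.6, 35.6]
eef_rot: [-0.004, 0.997, 0.075, 0.001]
wrist_force: [-1.8, -0.4, 1.2]
width: 0.2
t 7.7 tcp jig [ -18.6 -116.5   35.6] F jig [-1.8 -0.2  1.2] w 0 
-> shift [ 9.554e+00  1.511e+00  5.930e-01 -7.000e-03 -3.000e-03 -1.000e-03] tool z jig [ 0.003  0.007 -1.   ]
```

View pics/s4.png

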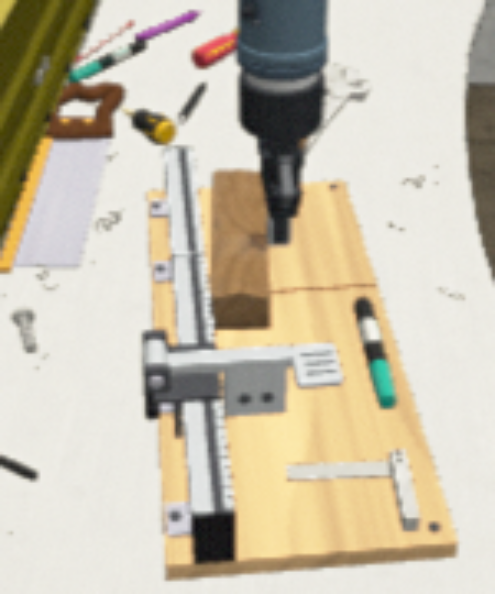

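```bash
python3 -m jog '[[1,2,0,0,0,0,0],[1,4,0,0,0,0,0],[1,5,0,0,0,0,0],[1,5,0,0,0,0,0]]'; python3 -m jog '[[1,2,0,0,0,0,0],[1,2,0,0,0,0,0]]';python3 - <<'E'
from h import *
goto((-9,-118,35),0)
E
```

```text
time_s: 8.25
tool_pos: [503.3, -142.6, 35.7]
eef_rot: [-0.004, 0.997, 0.075, 0.002]
wrist_force: [0.0, 0.6, -0.7]
width: 0.1
time_s: 8.5
tool_pos: [505.6, -142.3, 35.7]
eef_rot: [-0.004, 0.997, 0.075, 0.002]
wrist_force: [-0.5, -1.1, -0.6]
width: 0.0
t 8.5 tcp jig [ -10.5 -116.4   35.7] F jig [-0.7 -1.  -0.6] w 0 
-> shift [ 1.545  1.608  0.681 -0.007 -0.005 -0.   ] tool z jig [ 0.005  0.007 -1.   ]
```

```bash
python3 -m jog '[[1,1.5,0,0,0,0,0],[1,1.5,0,0,0,0,0]]'; python3 -m jog '[[1,1.5,0,0,0,0,0],[1,1.5,0,0,0,0,0]]';python3 - <<'E'
from h import *
goto((-9,-118,35),0)
E
```

```text
time_s: 8.75
tool_pos: [506.9, -142.2, 35.7]
eef_rot: [-0.004, 0.997, 0.075, 0.002]
wrist_force: [-3.4, -1.6, 0.5]
width: 0.2
time_s: 9.0
tool_pos: [506.9, -142.1, 35.5]
eef_rot: [-0.004, 0.997, 0.075, 0.0]
wrist_force: [-6.0, -1.8, 3.5]
width: 0.1
t 9.0 tcp jig [  -9.2 -116.4   35.5] F jig [-6.2 -0.9  3.5] w 0 
-> shift [ 2.150e-01  1.579e+00  4.420e-01 -8.000e-03 -1.000e-03 -1.000e-03] tool z jig [ 0.001  0.008 -1.   ]
```

```bash
python3 -m jog '[[1,-10,0,0,0,0,0],[1,-12,0,-30,0,0,0],[1,-12,20,-65,0,0,0],[1,10,75,-70,0,0,0],[1,36,125,-70,0,0,0],[1,36,131,-70,0,0,0],[1,36,131,-70,0,0,0]]'; python3 - <<'E'
from h import *
from station import get_image
import cv2
goto((27,-245,35),0)
m=camera_model("wrist");im=get_image("wrist")
cv2.imwrite("pics/w3.png",cv2.resize(im[:,:,::-1],(768,576)))
E
```

```text
time_s: 9.88
tool_pos: [561.5, -266.4, 104.1]
eef_rot: [-0.004, 0.997, 0.074, 0.0]
wrist_force: [-0.4, 0.7, -0.4]
width: -0.1
t 9.88 tcp jig [  26.2 -247.5  104.1] F jig [-0.3  0.7 -0.4] w 0 
-> shift [ 7.0800e-01 -1.9240e+00  6.9102e+01 -8.0000e-03 -1.0000e-03 -1.0000e-03] tool z jig [ 0.001  0.008 -1.   ]
```

View pics/w3.png

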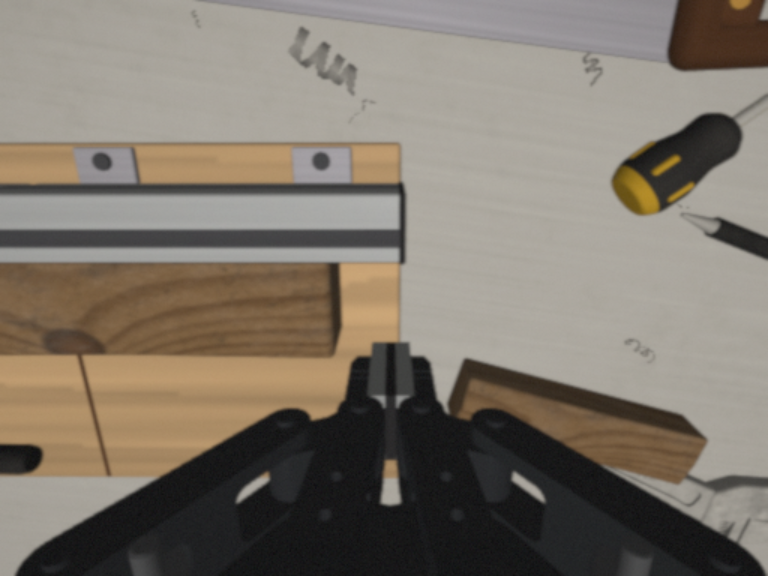

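```bash
python3 -m jog '[[1,1,0,40,0,0,0],[1,1,0,68,0,0,0],[1,1,-12,69,0,0,0],[1,1,-20,69,0,0,0],[1,1,-28,69,0,0,0],[1,1,-36,69,0,0,0],[1,1,-44,69,0,0,0],[1,1,-52,69,0,0,0],[1,1,-60,69,0,0,0],[1,1,-68,69,0,0,0],[1,1,-76,69,0,0,0],[1,1,-82,69,0,0,0]]';python3 -m jog '[[1,0,-2,0,0,0,0],[1,0,-5,0,0,0,0],[1,0,-5,0,0,0,0]]'; python3 - <<'E'
from h import *
from station import get_image
import cv2
goto((27,-135.5,35),0)
m=camera_model("wrist");im=get_image("wrist")
cv2.imwrite("pics/w4.png",cv2.resize(im[:,:,::-1],(768,576)))
cv2.imwrite(f"pics/s5.png",cv2.resize(get_image("side")[120:300,180:330],None,fx=3.3,fy=3.3)[:,:,::-1])
E
```

```text
time_s: 11.42
tool_pos: [549.9, -182.7, 35.7]
eef_rot: [-0.005, 0.997, 0.075, -0.0]
wrist_force: [0.1, -0.7, 0.9]
width: 0.4
time_s: 11.8
tool_pos: [548.9, -177.3, 35.6]
eef_rot: [-0.005, 0.997, 0.075, -0.0]
wrist_force: [0.2, -0.7, 0.9]
width: 0.1
t 11.8 tcp jig [  27.1 -157.5   35.6] F jig [ 0.1 -0.7  0.9] w 0 
-> shift [-3.500e-02 -2.203e+01  8.670e-01 -1.000e-02 -0.000e+00  1.000e-03] tool z jig [ 0.    0.01 -1.  ]
```

View pics/w4.png

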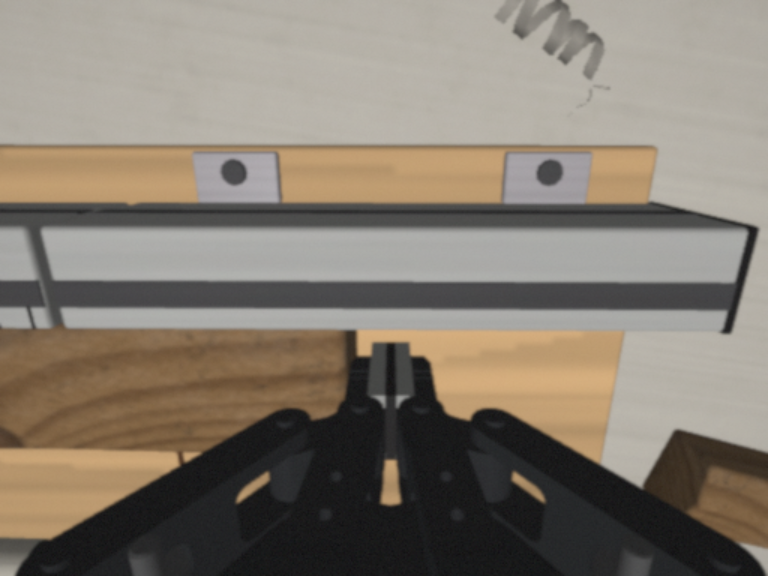

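View pics/s5.png

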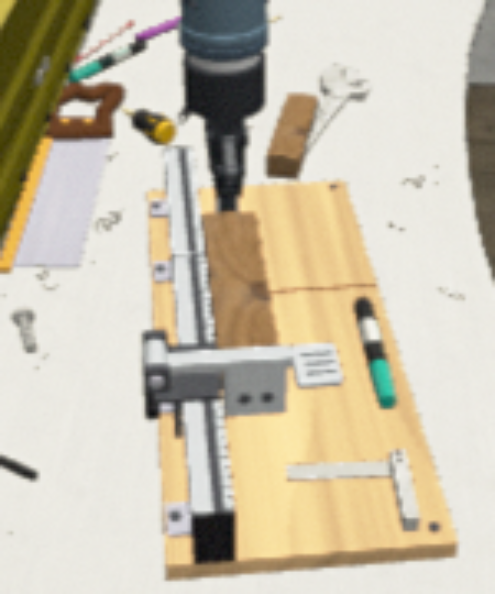

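```bash
python3 -m jog '[[1,0,-3,0,0,0,0],[1,0,-6,0,0,0,0],[1,0,-9,0,0,0,0],[1,0,-12,0,0,0,0],[1,0,-12,0,0,0,0]]';python3 -m jog '[[1,0,-1,0,0,0,0],[1,0,-2,0,0,0,0],[1,0,-2,0,0,0,0]]'; python3 - <<'E'
from h import *
goto((27,-135.5,35),0)
E
```

```text
time_s: 12.52
tool_pos: [546.9, -164.7, 35.7]
eef_rot: [-0.005, 0.997, 0.076, -0.0]
wrist_force: [0.1, -0.0, 0.3]
width: -0.2
time_s: 12.9
tool_pos: [546.6, -162.7, 35.7]
eef_rot: [-0.005, 0.997, 0.076, -0.0]
wrist_force: [-0.3, -0.7, -0.1]
width: -0.3
t 12.9 tcp jig [  27.  -142.8   35.7] F jig [-0.4 -0.6 -0.1] w 0 
-> shift [ 9.000e-03 -7.268e+00  7.390e-01 -1.100e-02  0.000e+00  1.000e-03] tool z jig [-0.     0.011 -1.   ]
```

```bash
for i in 1; do python3 -m jog '[[1,0,-1,0,0,0,0],[1,0,-2,0,0,0,0],[1,0,-2,0,0,0,0]]'; done; python3 -m jog '[[1,0,-1,0,0,0,0],[1,0,-1,0,0,0,0]]';  python3 - <<'E'
from h import *
goto((27,-135.5,35),0)
from station import get_image
import cv2
cv2.imwrite(f"pics/s6.png",cv2.resize(get_image("side")[170:260,220:310],None,fx=6,fy=6,interpolation=cv2.INTER_CUBIC)[:,:,::-1])
E
```

```text
time_s: 13.28
tool_pos: [546.3, -160.6, 35.7]
eef_rot: [-0.005, 0.997, 0.076, -0.001]
wrist_force: [-0.8, -1.3, 0.8]
width: -0.5
time_s: 13.52
tool_pos: [546.1, -159.4, 35.7]
eef_rot: [-0.005, 0.997, 0.076, -0.001]
wrist_force: [-0.3, -0.6, 0.6]
width: -0.1
t 13.53 tcp jig [  27.  -139.4   35.7] F jig [-0.4 -0.6  0.6] w 0 
-> shift [ 5.400e-02 -3.922e+00  7.150e-01 -1.100e-02  0.000e+00  2.000e-03] tool z jig [-0.     0.011 -1.   ]
```

View pics/s6.png

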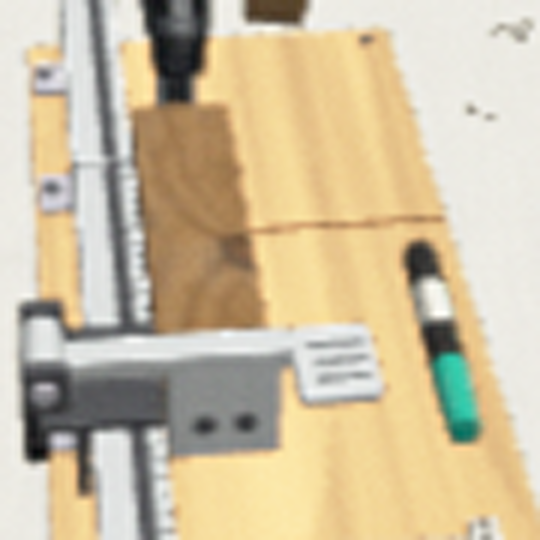

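```bash
for i in 1; do python3 -m jog '[[1,0,-1,0,0,0,0],[1,0,-1,0,0,0,0]]'; done; python3 -m jog '[[1,0,-0.8,0,0,0,0],[1,0,-0.8,0,0,0,0]]'; python3 -m jog '[[1,0,-0.8,0,0,0,0],[1,0,-0.8,0,0,0,0]]'
```

```text
time_s: 13.82
tool_pos: [545.9, -158.3, 35.7]
eef_rot: [-0.006, 0.997, 0.076, -0.001]
wrist_force: [-0.3, -0.1, -0.7]
width: 0.2
time_s: 14.08
tool_pos: [545.8, -157.3, 35.7]
eef_rot: [-0.006, 0.997, 0.076, -0.001]
wrist_force: [-0.1, -0.7, -0.7]
width: -0.2
time_s: 14.32
tool_pos: [545.6, -156.4, 35.7]
eef_rot: [-0.006, 0.997, 0.076, -0.001]
wrist_force: [-0.2, 0.1, -0.5]
width: -0.1
```

```bash
python3 - <<'E'
from h import *
goto((27,-135.5,35),0)
E
```

```text
t 14.32 tcp jig [  27.  -136.4   35.7] F jig [-0.1  0.1 -0.5] w 0 
-> shift [ 0.034 -0.886  0.709 -0.011  0.     0.002] tool z jig [-0.     0.011 -1.   ]
```

```bash
for i in 1; do python3 -m jog '[[1,0,-0.8,0,0,0,0],[1,0,-0.8,0,0,0,0]]'; done; python3 -m jog '[[1,0,-0.8,0,0,0,0],[1,0,-0.8,0,0,0,0]]'
```

```text
time_s: 14.58
tool_pos: [545.5, -155.5, 35.7]
eef_rot: [-0.006, 0.997, 0.076, -0.001]
wrist_force: [0.6, -1.1, -0.4]
width: 0.1
time_s: 14.82
tool_pos: [545.4, -154.6, 35.7]
eef_rot: [-0.006, 0.997, 0.076, -0.001]
wrist_force: [-0.5, -0.2, 0.2]
width: 0.4
```

```bash
for i in 1; do python3 -m jog '[[1,0,-0.8,0,0,0,0],[1,0,-0.8,0,0,0,0]]'; done; python3 -m jog '[[1,0,-0.8,0,0,0,0],[1,0,-0.8,0,0,0,0]]'
```

```text
time_s: 15.08
tool_pos: [545.2, -154.1, 35.7]
eef_rot: [-0.006, 0.997, 0.076, -0.001]
wrist_force: [0.3, -1.5, -1.2]
width: 0.4
time_s: 15.32
tool_pos: [545.2, -154.1, 35.8]
eef_rot: [-0.005, 0.997, 0.076, -0.001]
wrist_force: [0.3, -3.2, -1.0]
width: -0.3
```

```bash
python3 - <<'E'
from h import *
goto((27,-135.5,35),0)
from station import get_image
import cv2
cv2.imwrite(f"pics/s7.png",cv2.resize(get_image("side")[170:260,220:310],None,fx=6,fy=6,interpolation=cv2.INTER_CUBIC)[:,:,::-1])
cv2.imwrite(f"pics/w7.png",cv2.resize(get_image("wrist"),(768,576))[:,:,::-1])
E
```

```text
t 15.32 tcp jig [  26.9 -134.    35.8] F jig [-0.2 -3.2 -1. ] w 0 
-> shift [ 0.083  1.522  0.826 -0.01   0.     0.002] tool z jig [-0.    0.01 -1.  ]
```

View pics/s7.png

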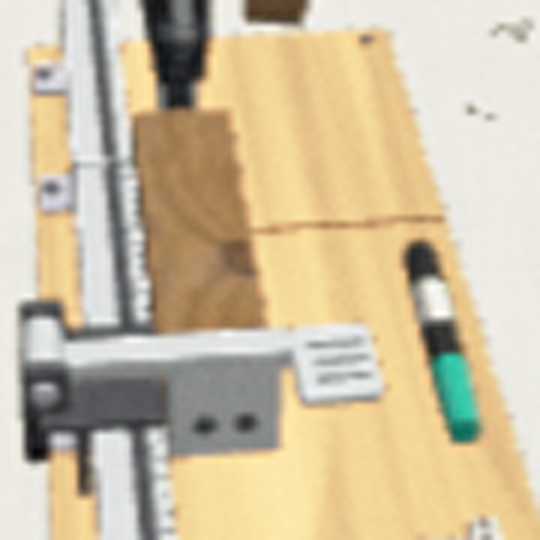

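View pics/w7.png

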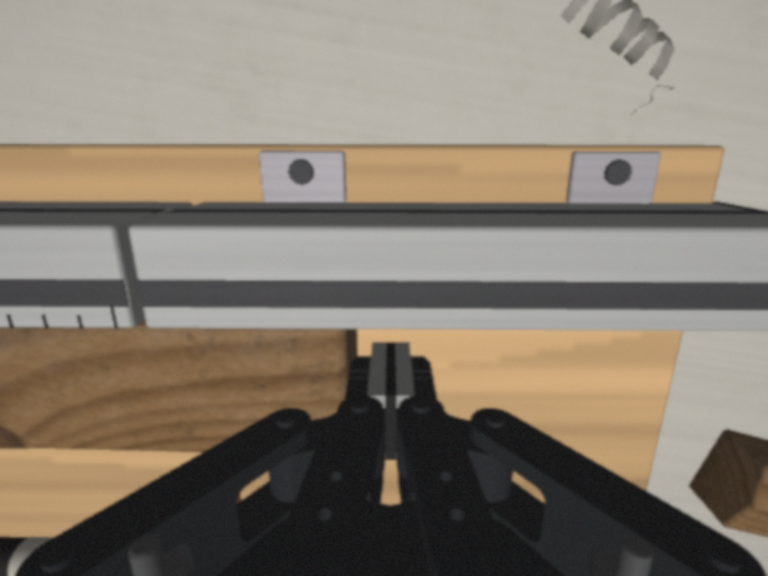

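```bash
python3 -m jog '[[1,0,-1.1,0,0,0,0],[1,0,-1.1,0,0,0,0],[1,0,-1.1,0,0,0,0]]'; python3 -m jog '[[1,0,-1.1,0,0,0,0],[1,0,-1.1,0,0,0,0],[1,0,-1.1,0,0,0,0]]'
```

```text
time_s: 15.8
tool_pos: [545.2, -154.0, 35.9]
eef_rot: [-0.005, 0.997, 0.075, -0.0]
wrist_force: [1.5, -6.0, -0.5]
width: -0.2
time_s: 16.18
tool_pos: [545.2, -154.1, 36.1]
eef_rot: [-0.004, 0.997, 0.075, -0.0]
wrist_force: [0.6, -6.3, -1.7]
width: -0.4
```

```bash
python3 -m jog '[[1,0,3,0,0,0,0],[1,0,12,-10,0,0,0],[1,0,12,-60,0,0,0],[1,-40,-20,-110,0,0,0],[1,-80,-70,-140,0,0,0],[1,-100,-115,-145,0,0,0],[1,-100,-115,-145,0,0,0],[1,-100,-115,-145,0,0,0]]';  python3 - <<'E'
from h import *
goto((-80,-20,35),0)
from station import get_image
import cv2
m=camera_model("wrist")
cv2.imwrite(f"pics/w8.png",cv2.resize(get_image("wrist"),(768,576))[:,:,::-1])
print(proj(m,place(PJ,[(2,-122,63),(2,93,63),(55,-122,66),(55,93,66),(-105,-122,18),(-105,60,18)]))*1.5)
E
```

```text
time_s: 17.18
tool_pos: [429.9, -56.6, 182.6]
eef_rot: [-0.004, 0.997, 0.075, 0.001]
wrist_force: [0.4, -1.8, 0.2]
width: 0.2
t 17.18 tcp jig [-72.6 -20.4 182.6] F jig [ 0.1 -1.8  0.2] w 0 
-> shift [-7.64800e+00  6.68000e-01  1.47626e+02 -7.00000e-03 -2.00000e-03
  1.00000e-03] tool z jig [ 0.002  0.007 -1.   ]
[[567.41606541 148.02473915]
 [196.69268106 147.9122022 ]
 [582.07231851  44.36763389]
 [180.7608368   44.92030789]
 [526.62684172 295.51131473]
 [285.38617655 294.860639  ]]
```

View pics/w8.png

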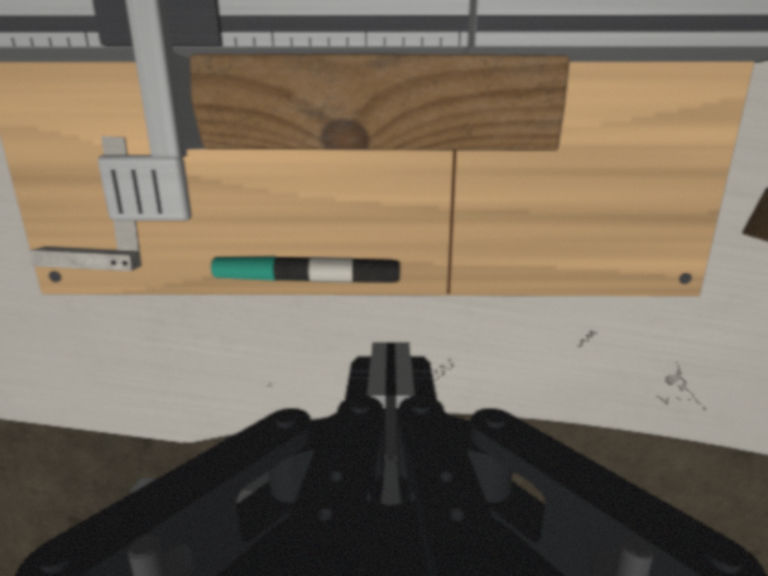

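```bash
python3 - <<'E'
import cv2,numpy as np
im=cv2.GaussianBlur(cv2.imread("pics/w8.png"),(5,5),0).astype(float).sum(2)
def edge(c0,c1,r0,r1):
    cs=np.arange(c0,c1,4);rs=[]
    for c in cs:
        g=np.abs(np.diff(im[r0:r1,c])); w=g**2; rs.append(r0+.5+(w*np.arange(len(g))).sum()/w.sum())
    p=np.polyfit(cs,rs,1); res=np.array(rs)-np.polyval(p,cs)
    k=abs(res)<2; p=np.polyfit(cs[k],np.array(rs)[k],1); return p,np.polyval(p,[200,550]),res.std()
print("piece",edge(210,440,142,160),edge(465,550,142,160),edge(210,550,142,160))
print("board front",edge(220,640,286,304))
print("fence top front",edge(230,460,38,52))
print("piece back",edge(205,560,50,64))
E
```

```text
piece (array([4.32361688e-03, 1.48086536e+02]), array([148.95125895, 150.46452486]), np.float64(0.15143516708243535)) (array([5.03414909e-03, 1.47911952e+02]), array([148.9187823 , 150.68073448]), np.float64(0.14159231797092267)) (array([4.96606972e-03, 1.47891021e+02]), array([148.88423478, 150.62235918]), np.float64(0.2651359986877757))
board front (array([2.64205706e-03, 2.94115128e+02]), array([294.64353949, 295.56825946]), np.float64(0.41039973429194654))
fence top front (array([-1.38500408e-03,  4.67606533e+01]), array([46.48365244, 45.99890101]), np.float64(0.07974436430359583))
piece back (array([4.99772343e-03, 5.35112918e+01]), array([54.51083652, 56.26003972]), np.float64(0.8002316857633347))
```

```bash
python3 - <<'E'
from h import *
np.set_printoptions(precision=4,suppress=True)
s=sensors.state();print(s["joint_positions"],s["tool_pos"],np.hypot(*s["tool_pos"][:2]))
s0=dict(q=[1.116,.537,-.0044,1.5386,.0026,1.0673,-.071],p=[246.2,-601.04,230.6])
q=s["joint_positions"]
A=[];b=[]
for Q,P in((s0["q"],s0["p"]),(q,s["tool_pos"])):
    a1,a2=Q[1],Q[1]+Q[3]
    A+= [[np.sin(a1),np.sin(a2),0],[np.cos(a1),np.cos(a2),1]]; b+=[np.hypot(P[0],P[1]),P[2]]
x,r,_,_=np.linalg.lstsq(np.array(A),np.array(b),rcond=None);print(x,np.array(A)@x-b)
m=camera_model("wrist");c=-np.array(m["R"]).T@m["t"]
qq=s["eef_rot"];R=Ro.from_quat([qq[1],qq[2],qq[3],qq[0]])
print("cam in tool",R.inv().apply(c-s["tool_pos"]))
E
```

```text
[ 0.2716  0.2571 -0.2708  2.1159  0.0861  0.7793 -1.4735] [430.0221 -57.1546 182.2897] 433.8036574941082
[522.3109 435.5386  -8.6403] [-1.103  -1.088   1.7572  1.088 ]
cam in tool [  79.0563    0.0284 -142.0877]
```

```bash
python3 -m jog '[[1,10,-50,-10,-0.15,0,0],[1,20,-100,-10,-0.3,0,0],[1,30,-150,-10,-0.45,0,0],[1,40,-195,-5,-0.6,0,0],[1,50,-225,0,-0.75,0,0],[1,52,-235,5,-0.9,0,0],[1,52,-235,12,-1.0,0,0],[1,52,-235,12,-1.0,0,0],[1,52,-235,12,-1.0,0,0]]';  python3 - <<'E'
from h import *
np.set_printoptions(precision=3,suppress=True)
goto((-18,130,44))
s=sensors.state(); print(s["joint_positions"])
E
```

```text
time_s: 18.35
tool_pos: [447.3, 182.1, 172.4]
eef_rot: [0.474, 0.877, 0.064, 0.036]
wrist_force: [-0.6, 0.1, 0.1]
width: 0.1
t 18.35 tcp jig [-19.6 213.  172.4] F jig [-0.6  0.2  0.1] w 0 
-> shift [  1.601 -62.039 139.786] tool z jig [-0.001 -0.837 -0.547]
[-0.852  0.76  -0.096  1.744  0.688  1.514 -2.742]
```

```bash
python3 -m jog '[[1,1,-20,20,0,0,0],[1,1,-45,42,0,0,0],[1,2,-62,58,0,0,0],[1,2,-62,62,0,0,0],[1,2,-62,62,0,0,0]]';  python3 - <<'E'
from h import *
np.set_printoptions(precision=3,suppress=True)
goto((-18,130,44))
s=sensors.state(); print(s["joint_positions"])
from station import get_image
import cv2
cv2.imwrite(f"pics/s9.png",cv2.resize(get_image("side")[150:300,200:350],None,fx=3.8,fy=3.8)[:,:,::-1])
cv2.imwrite(f"pics/w9.png",get_image("wrist")[:,:,::-1])
E
```

```text
time_s: 18.98
tool_pos: [452.9, 164.0, 87.8]
eef_rot: [0.474, 0.878, 0.063, 0.036]
wrist_force: [-0.3, 0.3, -0.4]
width: -0.0
t 18.98 tcp jig [-16.9 194.3  87.8] F jig [-0.2  0.3 -0.4] w 0 
-> shift [-0.964 -1.389 77.832] tool z jig [-0.002 -0.836 -0.548]
[-0.953  0.894  0.08   1.765  0.634  1.317 -2.746]
```

View pics/s9.png

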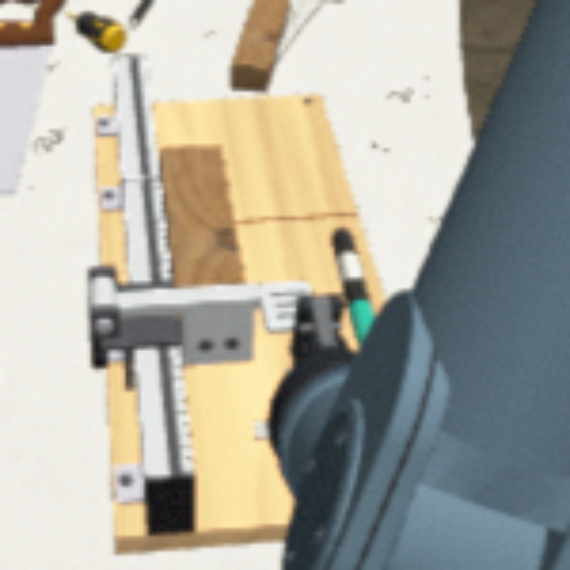

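View pics/w9.png

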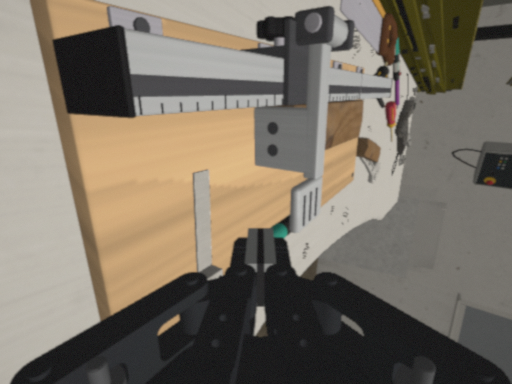

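```bash
python3 - <<'E'
from h import *
np.set_printoptions(precision=1,suppress=True)
m=camera_model("wrist")
P=[(-36.5,141.5,76.5),(-36.5,95.5,84.5),(-.5,141.5,84.5),(-36.5,141.5,84.5),(-18,130,44),(-18,194,88),(55,250,66)]
print(proj(m,place(PJ,P)))
E
python3 -c "
import cv2;im=cv2.imread('pics/w9.png');cv2.imwrite('pics/w9c.png',cv2.resize(im[100:300,170:370],None,fx=3,fy=3,interpolation=cv2.INTER_CUBIC))"
```

```text
[[287.8 232.2]
 [321.5 213.7]
 [299.3 188.1]
 [297.5 234.9]
 [259.7 196.3]
 [262.4 244. ]
 [128.1 114.5]]
```

View pics/w9c.png

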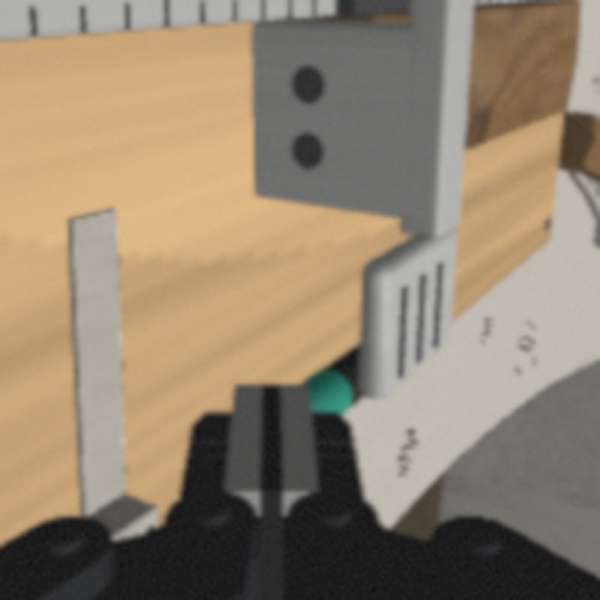

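```bash
python3 -m jog '[[1,-1,-1,20,0,0,0],[1,-1,-1,40,0,0,0],[1,-1,-1,60,0,0,0],[1,-1,-1,76,0,0,0],[1,-1,-1,78,0,0,0],[1,-1,-1,78,0,0,0]]';  python3 - <<'E'
from h import *
np.set_printoptions(precision=3,suppress=True)
goto((-18,130,54))
s=sensors.state(); print(s["joint_positions"])
from station import get_image
import cv2
cv2.imwrite(f"pics/w10.png",get_image("wrist")[:,:,::-1])
E
```

```text
time_s: 19.82
tool_pos: [461.6, 101.6, 44.4]
eef_rot: [0.473, 0.878, 0.063, 0.036]
wrist_force: [-0.5, -0.0, 0.5]
width: -0.1
t 19.82 tcp jig [-17.6 131.3  44.4] F jig [-0.5  0.1  0.5] w 0 
-> shift [-0.391  8.73  -4.223] tool z jig [-0.001 -0.835 -0.55 ]
[-0.958  0.953  0.19   1.853  0.649  1.133 -2.748]
```

View pics/w10.png

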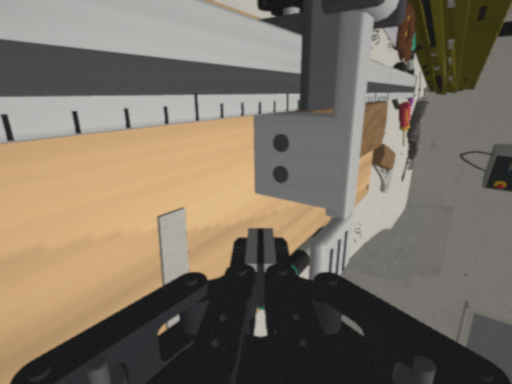

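```bash
python3 -m jog '[[1,0,8,-5,0,0,0],[1,0,16,-10,0,0,0],[1,0,25,-16,0,0,0],[1,0,39,-25.5,0,0,0],[1,3,54,-35.5,0,0,0],[1,3,54,-35.5,0,0,0]]';  python3 - <<'E'
from h import *
np.set_printoptions(precision=3,suppress=True)
goto((-9,130,126))
s=sensors.state(); print(s["joint_positions"])
from station import get_image
import cv2
cv2.imwrite(f"pics/w11.png",get_image("wrist")[:,:,::-1])
cv2.imwrite(f"pics/s11.png",cv2.resize(get_image("side")[150:300,200:350],None,fx=3.8,fy=3.8)[:,:,::-1])
E
```

```text
time_s: 20.62
tool_pos: [465.0, 102.1, 110.7]
eef_rot: [0.473, 0.878, 0.062, 0.037]
wrist_force: [-0.4, -0.3, 0.3]
width: 0.2
t 20.62 tcp jig [-14.1 131.3 110.7] F jig [-0.4 -0.2  0.3] w 0 
-> shift [ 5.248 13.424 -7.37 ] tool z jig [-0.    -0.835 -0.551]
[-0.961  0.828  0.202  1.874  0.646  1.212 -2.681]
```

View pics/w11.png

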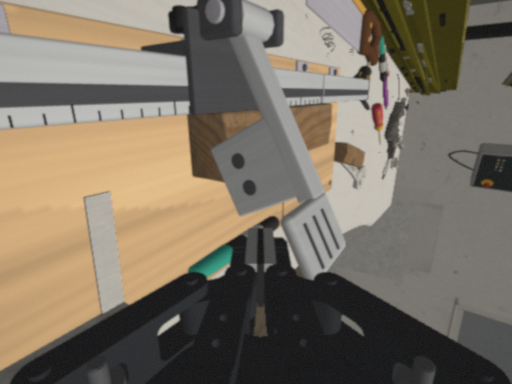

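View pics/s11.png

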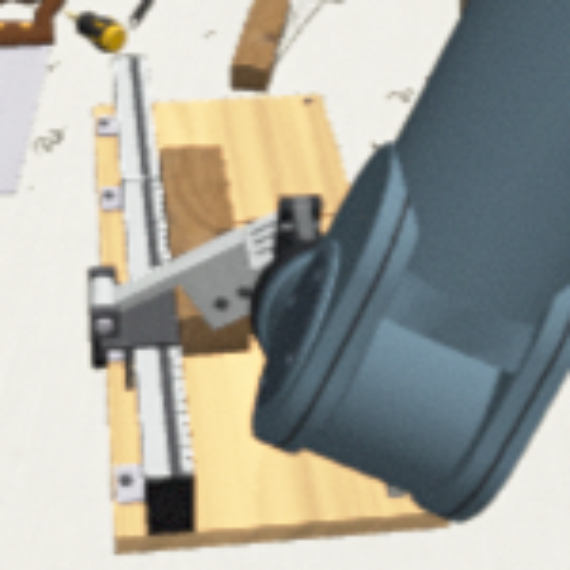

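```bash
python3 -m jog '[[1,5,12.5,-8,0,0,0],[1,13,27,-17.5,0,0,0],[1,24,39,-25.5,0,0,0],[1,37,50,-33,0,0,0],[1,51,59.5,-39,0,0,0],[1,67,67,-44,0,0,0],[1,85,72,-47,0,0,0],[1,85,72,-47,0,0,0]]';  python3 - <<'E'
from h import *
np.set_printoptions(precision=3,suppress=True)
goto((113,131,201))
s=sensors.state(); print(s["joint_positions"])
from station import get_image
import cv2
cv2.imwrite(f"pics/w12.png",get_image("wrist")[:,:,::-1])
cv2.imwrite(f"pics/s12.png",cv2.resize(get_image("side")[150:300,200:350],None,fx=3.8,fy=3.8)[:,:,::-1])
E
```

```text
time_s: 21.72
tool_pos: [549.5, 113.0, 196.8]
eef_rot: [0.473, 0.878, 0.062, 0.037]
wrist_force: [-0.5, -0.0, -0.3]
width: 0.1
t 21.73 tcp jig [ 71.  129.4 196.8] F jig [-0.5  0.1 -0.3] w 0 
-> shift [42.007  2.302 -3.691] tool z jig [-0.001 -0.836 -0.549]
[-0.892  0.767  0.241  1.681  0.665  1.362 -2.468]
```

View pics/w12.png

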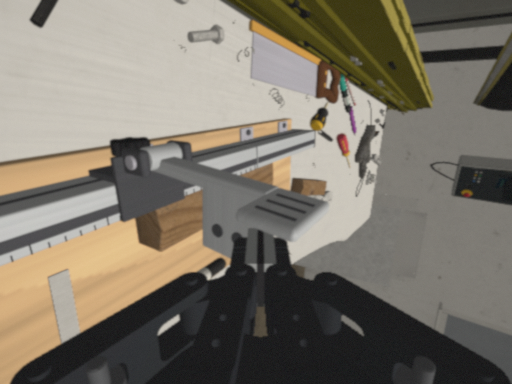

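View pics/s12.png

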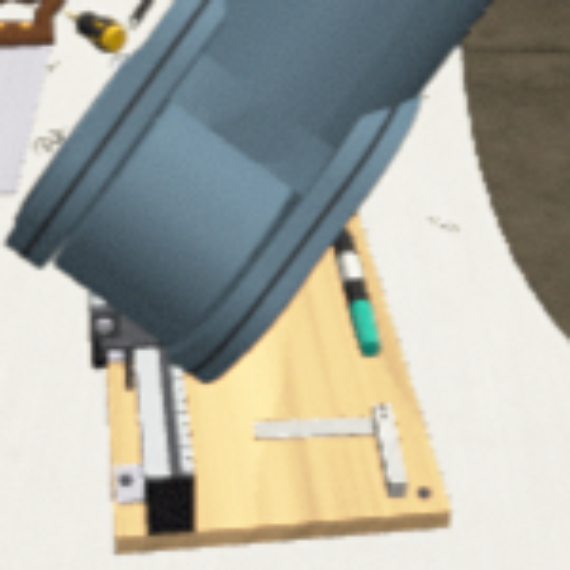

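```bash
python3 -m jog '[[1,15,3,-2,0,0,0],[1,28,4,-3,0,0,0],[1,38,4,-3,0,0,0],[1,45,3,-2,0,0,0],[1,45,3,-2,0,0,0]]';  python3 - <<'E'
from h import *
np.set_printoptions(precision=3,suppress=True)
goto((118,131,201))
from station import get_image
import cv2
cv2.imwrite(f"pics/w13.png",get_image("wrist")[:,:,::-1])
m=camera_model("wrist")
for th in (1.6,1.7,1.8,1.9):
    pts=[]
    for (dx,y,dz) in [(-140.5,95.5,-7.5),(-140.5,141.5,-7.5),(-140.5,141.5,.5)]:
        pts.append((104+dx*np.cos(th)+dz*np.sin(th),y,84-dx*np.sin(th)+dz*np.cos(th)))
    print(th,proj(m,place(PJ,pts)).round().ravel())
E
```

```text
time_s: 22.45
tool_pos: [592.9, 119.6, 199.6]
eef_rot: [0.474, 0.878, 0.063, 0.037]
wrist_force: [-0.2, 0.9, -0.9]
width: 0.1
t 22.45 tcp jig [114.9 129.5 199.6] F jig [-0.1  0.9 -0.9] w 0 
-> shift [ 3.072  0.308 -2.018] tool z jig [-0.001 -0.836 -0.549]
1.6 [325. 251. 290. 292. 290. 278.]
1.7 [326. 230. 290. 267. 289. 252.]
1.8 [325. 208. 288. 240. 285. 224.]
1.9 [321. 185. 282. 211. 278. 195.]
```

View pics/w13.png

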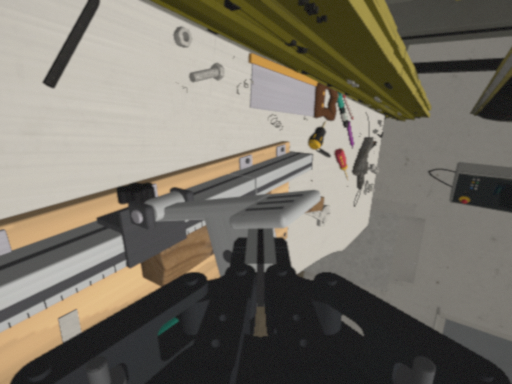

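```bash
python3 -m jog '[[1,4,0,0,0,0,0],[1,7,0,0,0,0,0],[1,7,0,0,0,0,0]]'; python3 -m jog '[[1,-15,0,0,0,0,0],[1,-40,0,-20,0,0,0],[1,-60,0,-70,0,0,0],[1,-80,0,-120,0,0,0],[1,-100,0,-160,0,0,0],[1,-100,0,-160,0,0,0]]'; python3 - <<'E'
from h import *
from station import get_image
import cv2
goto((118,131,201))
cv2.imwrite(f"pics/w14.png",cv2.resize(get_image("wrist")[:,:,::-1],(768,576)))
cv2.imwrite(f"pics/t14.png",cv2.resize(get_image("top")[110:255,140:345],None,fx=3.8,fy=3.8)[:,:,::-1])
cv2.imwrite(f"pics/s14.png",cv2.resize(get_image("side")[145:300,205:330],None,fx=3.8,fy=3.8)[:,:,::-1])
E
```

```text
time_s: 22.88
tool_pos: [599.7, 120.6, 199.7]
eef_rot: [0.474, 0.878, 0.063, 0.037]
wrist_force: [0.3, 0.1, -0.6]
width: 0.1
time_s: 23.62
tool_pos: [480.1, 242.5, 287.9]
eef_rot: [0.471, 0.879, 0.065, 0.038]
wrist_force: [0.8, -0.7, -0.4]
width: -0.2
t 23.62 tcp jig [ 21.7 267.8 287.9] F jig [ 0.7 -0.9 -0.4] w 0 
-> shift [ 95.562   2.738 162.488] tool z jig [ 0.004 -0.834 -0.552]
```

View pics/w14.png

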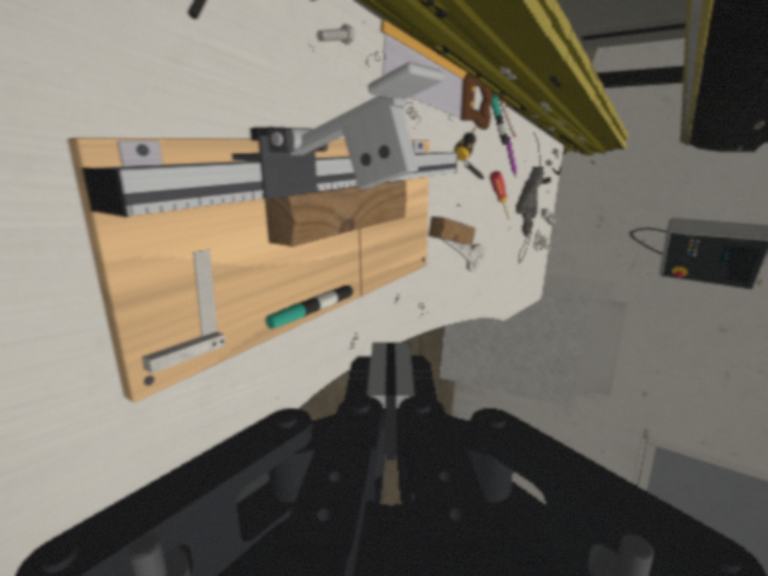

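View pics/s14.png

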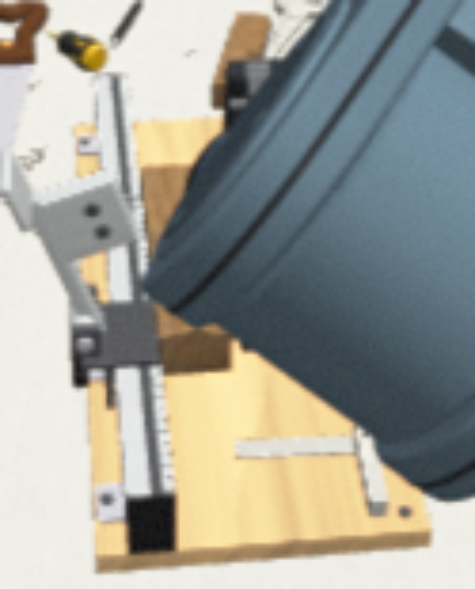

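View pics/t14.png

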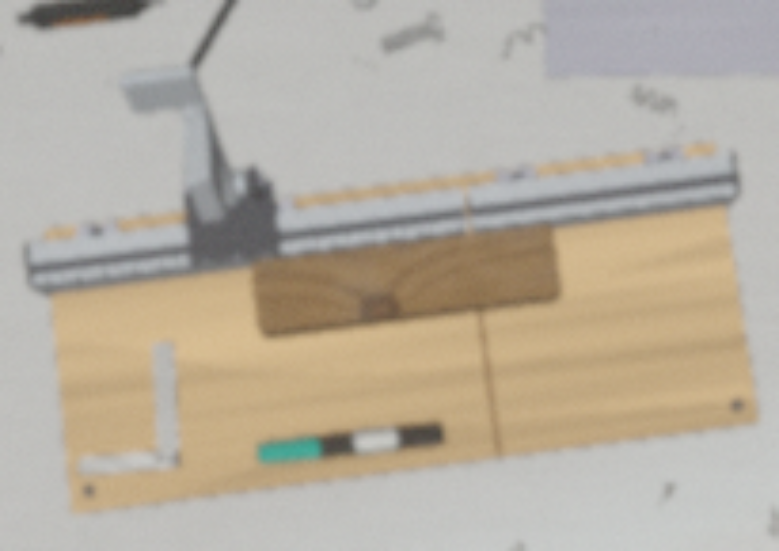

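```bash
python3 - <<'E'
from h import *
import cv2
np.set_printoptions(precision=4,suppress=True)
im=cv2.GaussianBlur(cv2.imread("pics/t14.png"),(5,5),0).astype(float)
def edge(c0,c1,line,h=12,ch=None,skip=()):
    cs=np.arange(c0,c1,4);rs=[]
    g_=im.sum(2)
    for c in cs:
        r=int(np.polyval(line,c)); g=np.abs(np.diff(g_[r-h:r+h,c])); rs.append(r-h+.5+(g**2*np.arange(len(g))).sum()/(g**2).sum())
    rs=np.array(rs);p=np.polyfit(cs,rs,1);k=abs(rs-np.polyval(p,cs))<2;p=np.polyfit(cs[k],rs[k],1);return p
lp=np.polyfit([265,557],[334,299],1); lb=np.polyfit([72,757],[512,420],1)
ep=edge(275,548,lp); eb=edge(90,740,lb)
m=camera_model("top")
def pr(P):
    q=(proj(m,place(PJ,P))-[140,110])*3.8; return np.polyfit(q[:,0],q[:,1],1),q
a,q=pr([(2,93.5,63),(2,-121.5,63)]); b,_=pr([(-105,250,18),(-105,-250,18)])
print("piece slope obs",ep,"pred",a,"row diff",np.polyval(ep,[280,540])-np.polyval(a,[280,540]))
print("board obs",eb,"pred",b,np.polyval(eb,[200,600])-np.polyval(b,[200,600])); print(q)
E
```

```text
piece slope obs [ -0.1275 372.0189] pred [ -0.1294 363.1279] row diff [9.4247 9.9203]
board obs [ -0.1335 524.7444] pred [ -0.1307 521.1237] [3.0627 1.9466]
[[258.0758 329.738 ]
 [564.4138 290.1038]]
```

```bash
python3 - <<'E'
from h import *
np.set_printoptions(precision=3,suppress=True)
goto((-24,-15,200),0)
goto((-60,200,290),0)
goto((-60,-15,260),0)
E
```

```text
t 23.77 tcp jig [ 22.4 262.5 287. ] F jig [-0.   0.5  0.5] w 0 
-> shift [-45.171  79.62  279.884   0.991  -0.002  -0.008] tool z jig [-0.002 -0.837 -0.548]
t 23.77 tcp jig [ 22.4 262.5 287. ] F jig [-0.   0.5  0.5] w 0 
-> shift [-81.989  37.401  50.793   0.991  -0.002  -0.008] tool z jig [-0.002 -0.837 -0.548]
t 23.77 tcp jig [ 22.4 262.5 287. ] F jig [-0.   0.5  0.5] w 0 
-> shift [-80.863 130.085 247.092   0.991  -0.002  -0.008] tool z jig [-0.002 -0.837 -0.548]
```

```bash
python3 -m jog '[[1,-40,18,25,0.15,0,0],[1,-82,37,51,0.3,0,0],[1,-82,50,80,0.45,0,0],[1,-81,75,130,0.6,0,0],[1,-81,100,185,0.75,0,0],[1,-81,130,247,0.9,0,0],[1,-81,130,247,0.99,0,0],[1,-60,100,262,0.99,0,0],[1,-45,80,280,0.99,0,0],[1,-45,80,280,0.99,0,0],[1,-45,80,280,0.99,0,0]]'; python3 - <<'E'
from h import *
from station import get_image
import cv2
goto((-24,-15,200),0)
m=camera_model("wrist");im=get_image("wrist")
cv2.imwrite(f"pics/w15.png",cv2.resize(im[:,:,::-1],(768,576)))
for P in [(2,-122,63),(2,94,63),(55,-122,63),(55,94,63),(55,-200,66),(55,70,66),(55,-200,18),(-105,0,18)]:
    print(P,proj(m,place(PJ,[P]))[0]*1.5)
E
```

```text
time_s: 25.15
tool_pos: [476.7, -45.2, 200.6]
eef_rot: [0.001, 0.997, 0.071, 0.002]
wrist_force: [-0.5, 1.0, 0.9]
width: -0.1
t 25.15 tcp jig [-24.6 -16.1 200.6] F jig [-0.3  1.1  0.9] w 0 
-> shift [ 5.530e-01 -1.136e+00  5.880e-01  1.000e-03 -5.000e-03 -8.000e-03] tool z jig [ 0.005 -0.001 -1.   ]
(2, -122, 63) [551.52920051 223.62480663]
(2, 94, 63) [221.2048279 226.3279369]
(55, -122, 63) [560.60151458 138.31409216]
(55, 94, 63) [210.31298538 141.26705462]
(55, -200, 66) [690.50086186 137.19761248]
(55, 70, 66) [247.67785724 140.93067599]
(55, -200, 18) [645.97017918 137.86815093]
(-105, 0, 18) [371.15761008 343.15904826]
```

View pics/w15.png

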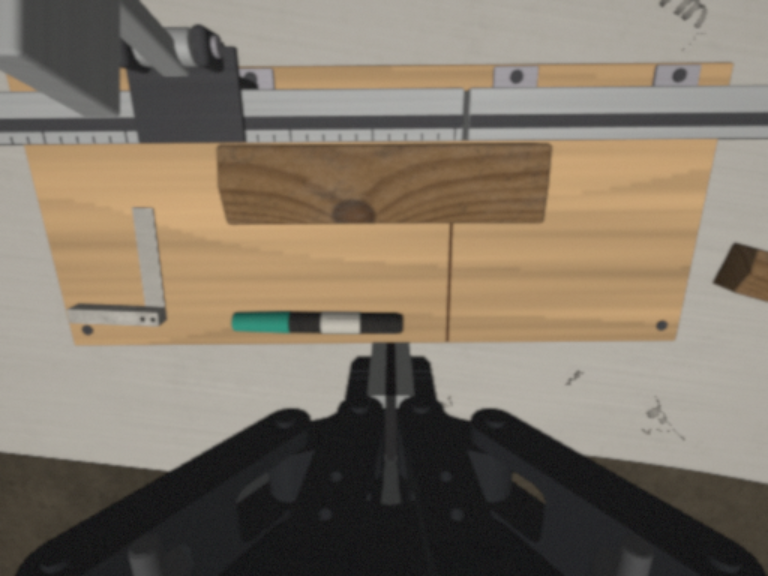

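```bash
python3 -c "
import cv2;im=cv2.imread('pics/w15.png');a=cv2.resize(im[120:170,190:320],None,fx=6,fy=5.5,interpolation=cv2.INTER_CUBIC);b=cv2.resize(im[120:170,460:590],None,fx=6,fy=5.5,interpolation=cv2.INTER_CUBIC);cv2.imwrite('pics/c15.png',cv2.vconcat([a,b]))"
```

```text
(no output)
```

View pics/c15.png

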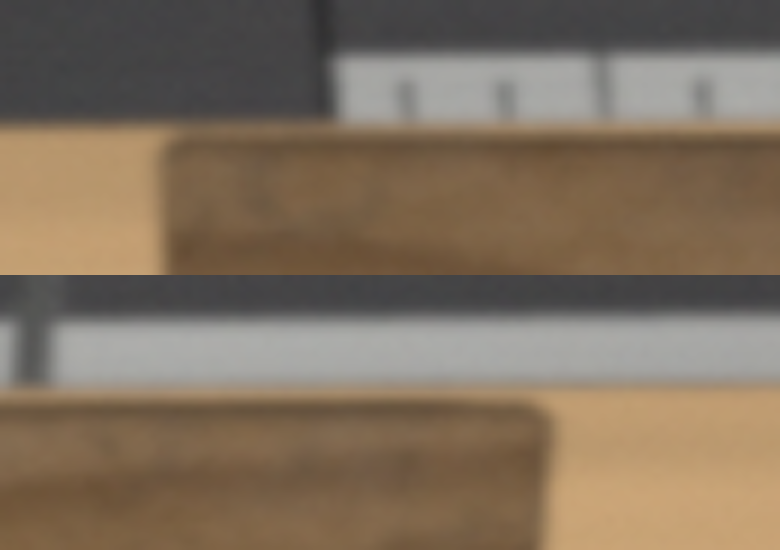

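```bash
python3 -c "
from station import job
print(job.hand_in())"
```

```text
the job is handed in; nothing more can be done
None
```

I flipped the stop arm down and pushed the larger block, the one lying on the jig board, flush against the fence. I then slid it to the stop, pressed it home for about half a second, and flipped the arm back up from under its tab. The job was handed in at about 25 s of the 64 s; no verdict was reported.

**Last checks:**
- **Stop arm:** it leans back at about 1.85 rad, judged from pictures.
- **Pressing force:** the wrist force during the press was about 6 N, so roughly 5 N on the stop after allowing for the block's friction on the board.
- **Block against the fence:** the close-up shows a gap of about 0.6 mm at the stop end and 1.5 mm at the far end, an angle of about 0.005 rad, which is within the limits.
- **Block against the stop:** its position did not change within about 0.4 mm between the pressing and the end.
- **Square, marker and carriage:** the pictures before and after show no shift.

**Checks that disagreed or stayed weak:**
- The block's front edge in the top camera lay up to about 4.5 mm off the calibrated prediction. I trusted the close-up gap view over this.
- I could not measure the gauge plane better than about 2 mm from the pictures. The end position therefore rests on the block stopping hard against the stop and not moving afterwards.

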